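# Bench test of a rebuilt foot brake valve

### The job

Bench-test the rebuilt foot brake valve: swing the lever of the air supply valve fully open, in line with its pipe, then press the treadle down until you feel it sit firmly on its stop bolt without leaning hard on the bolt, hold it there for about two seconds, and ease it all the way back up without letting it snap. Keep the air on until the treadle is up, then shut the supply valve again, its lever square across the pipe. Leave everything else lying on the bench where it is.

Things in the scene. Friction and masses are not known exactly. Their poses are not given: they have to be found in the camera images.
- rig: test rig fixed to the bench: plywood board 450 x 520 x 18 mm carrying the whole test. Axes at yaw 0: x away from the robot, y left, z up; origin on the bench top, 30 mm nearer the robot than the board's centre. Treadle stand: dark steel, top plate 250 x 130 mm centred at rig x -20, y +110 mm, 125 mm high. Gauge (66 mm, needle follows the treadle) at x -70, y +222, 175 mm high
- treadle (a joint): treadle angle, rad: 0 = fully up (30 deg slope, held by its spring), grows as it is pressed. It meets the stop bolt between 0.16 and 0.38, differently every time. The spring asks about 8 N at the press point at the top, 14 N at 0.36; on the bolt the force rises steeply and the angle stops growing. Let go while down, it snaps up
- treadle_hinge (a point): centre of the treadle's hinge axis at its heel, 137 mm above the bench, fixed to the rig and with the rig's axes; the hinge axis is the rig's y
- treadle_pad: the treadle: steel plate 195 x 84 mm with a black ribbed rubber pad on top; heel (hinge) towards the robot, toe (the high end) away. Origin: on the rubber at mid width, the place to press, 150 mm up the slope from the hinge axis, 22 mm out from the line through it, 30 mm short of the toe edge. x points up the slope to the toe, y across, z square out of the rubber. 16 mm thick in all
- stop_block: steel block 32 x 40 x 20 mm fixed on the stand's top plate under the treadle; origin at the centre of its underside, 130 mm ahead of the hinge axis. A round-headed stop bolt stands out of it, its top 40 to 66 mm above the plate: its setting differs every time and is not measured. A few N (over 2) is sitting on it; more than 80 N bends it
- supply_lever (a joint): angle of the ball valve's lever, rad: 0 = shut, square across the pipe, pointing to the rig's -y (right); grows counterclockwise seen from above; 1.571 = fully open, in line with the pipe, pointing to the rig's +x (to the tank). Hard stop at each end. Starts between 0 and 0.3. Stays where it is left; turning takes about 0.3 N m (4 N at 75 mm)
- lever_pivot (a point): on the vertical axis of the lever, at mid height of its grip (105 mm above the bench); fixed to the rig, with its axes. The brass ball valve under it sits in a 16 mm steel pipe that runs along the rig's x at rig y -130 mm, axis 56 mm high
- lever_tip (a point): end of the lever, 110 mm from the pivot on its centre line; x points outwards along the lever. The black rubber grip runs from 28 to 110 mm from the pivot, 20 mm wide, 11 mm thick (99.5 to 110.5 mm above the bench); pipe and valve body under it reach up to 77 mm
- spanner: bystander: combination spanner, 160 mm, lying on the rig's board to the left of the treadle stand; leave it
- socket: bystander: steel socket, 28 mm in diameter, 36 mm high, standing on the rig's board near the tank; origin under its centre; leave it
- piston: bystander: aluminium piston, 81 mm in diameter, 62 mm high, standing on the bench; origin under its centre; leave it
- engine_valve: bystander: engine valve standing on its 40 mm head, stem up, 107 mm high; easily tipped; origin under its centre; leave it
- spray_can: bystander: spray can, 66 mm in diameter, 190 mm high; origin under its centre; leave it
- spring_tray: bystander: steel tray with valve springs, 140 x 100 x 30 mm; origin under its centre; leave it
- tank (a point): centre of the grey air tank along the rig's far edge, 130 mm in diameter, 380 mm long across the rig (y), axis 103 mm and top 168 mm above the bench; fixed to the rig, with its axes

How it is judged:
On the way, in this order (a step that is already met when the one before it is completed fails the run):
1. the supply valve is fully open (within 6 degrees of in line with the pipe) with the treadle still up (value of joint supply_lever above 1.466 rad and value of joint treadle below 0.04 rad), for 0.2 s.
2. with the air on, the treadle sits on its stop bolt (over 2 N) for 1.2 s without a break (contact force between treadle_pad and stop_block above 2 N and value of joint supply_lever above 1.466 rad), for 1.2 s.
3. the treadle is all the way up again, the air still on (value of joint treadle below 0.03 rad and value of joint supply_lever above 1.466 rad), for 0.1 s.
At the end, for the whole second after the job is handed in: The supply lever is shut, within 6 degrees (0.105 rad) of square across the pipe and at rest, and the treadle is fully up (within 0.03 rad) (value of joint supply_lever below 0.105 rad and value of joint treadle below 0.03 rad and velocity of joint supply_lever between -0.05 and 0.05 rad/s); the robot touches nothing.
It fails at once if the treadle driven on its stop bolt with more than 80 N (contact force between treadle_pad and stop_block above 80 N).
It fails at once if the treadle let go so that it snaps up (faster than 3 rad/s) (velocity of joint treadle below -3 rad/s).
It fails at once if a bystander moved by more than 30 mm (distance of any of spanner, socket, piston, engine_valve, spray_can, spring_tray from where it was at the start of the episode above 0.03 m).
It also fails if it takes over 72 s, if anything falls off the work surface, if the arm or the gripper's body presses on something with over 40 N, if the wrist force passes 120 N, or if a joint passes its speed limit or range.

### The arm

A 6-joint arm with a two-finger parallel gripper is mounted at the origin on the work surface. World frame = base frame: x ahead of the robot, y to its left, z up, the work surface at z = 0. Lengths are in m, angles in rad, forces in N, time in s.
With the tool pointing down it reaches from about 0.35 to 0.775 m from the base axis. Payload 7.3 kg.
Tool frame: the origin (TCP) lies at the very end of the fingers, on their centre line; the grasp point (between the pads) lies 19 mm behind it (bot.pinch_z is the distance from the TCP to the grasp point, in m); z points along the fingers, y is the line along which they close (so a half turn about z gives the same grasp; the last joint's range is limited). The gripper opens to 92 mm and grips with 3 to 60 N. Pads are 19 mm wide; open, the fingers measure 130 mm over their backs; the gripper's body (75 mm by 190 mm) begins 47 mm behind the grasp point.
Start: joints at [1.078, 0.342, 1.524, -0, 1.275, -0.146], TCP at [0.178, 0.494, 0.227] pointing down, gripper open.
Joint ranges: [-2.53, 2.53], [-0.77, 2.02], [0.04, 2.7], [-1, 4.14], [0.28, 2.66], [-3.11, 3.11]. Speed limits (rad/s): [2.57, 2.57, 3.14, 3.14, 3.14, 3.14].

### API

Orientations are given as a 3x3 rotation matrix whose columns are the frame's x, y, z axes.
In Python, from plant import telemetry, grab_frame, bot, trace, place_of gives the robot as it stands.
- The arm moves only by the tool play_rows, never from a script. Its argument "series" is a list of rows, each a list of 7 numbers: the turn, a rotation vector about the tool's x, y, z in rad, then the shift along the tool's x, y, z in m, then the opening, from 0 (shut) to 1 (fully open). In form: [[wx, wy, wz, dx, dy, dz, grip], ...]. A call has 1 to 12 rows; each row shifts and turns the commanded pose from where the row before left it, along the tool's axes as they then stand; what a row does not reach is not made up. A row lasts 1/12 s, in which the tool goes at most 41.7 mm and 7.16 degrees, less where a joint would pass 70% of its speed; a pose out of reach is approached as far as the arm can. A call with a gripper value outside its range is refused whole. The fingers move at their own pace and stop on an object; "squeeze" is the grip in N (left out, the last holds). Time passes only in rows, so rows that do not move let the fingers close. It gives the time, the measured TCP pose, the force, the opening and the grip force at its end, in the units of the state.
- telemetry.state(): the state, without advancing time (a new reading comes with each control period).
- grab_frame(name): name is "side" or "top" or "wrist"; returns a dict with "frame" (480x640x3 uint8, red, green, blue), "z_map" (480x640 float32, m along the optical axis (not along the pixel's ray), 0 where there is no reading), "mtx" (3x3 intrinsics, pixels), "rvec" (rotation vector, rad) and "tvec" (3), from world to camera coordinates, as OpenCV has them. Camera axes: x right, y down, z forward; pixel columns grow to the right and rows downward; lengths in m; the calibration is good to about 2 mm. A picture is of the moment at which its call begins.
- bot.hand_in(): hands the job in; it is judged then, once.
Trained networks look in a picture, given as the dict that the camera call returned (one of the last four; its "shot" number tells which), for a name from the list of things; names that differ only in an ending like _2 or _b are one class to them, and where a whole thing is asked for, a point or a joint stands for the part that bears it (a point fixed in the world has none). Each returns a list of dicts, best first, with "conf" (0 to 1); they miss things now and then, are a little off and sometimes report something else, mostly with a low value. They report only what shows in the picture. A call takes as long as a camera call.
- trace(picture, label): "region" (480x640 bool, what is visible of it) and "position" ([column, row] in pixels, amid what is visible of it).
- place_of(picture, label): "position" ([column, row] in pixels: a listed point, or the origin of a listed thing).
The state is a dict: "t": time; "joint_pos": joint angles; "joint_velocities": joint speeds; "effort": joint torques, N m; "tool_pos": TCP position; "tool_rot": TCP orientation; "force": force on the tool from outside, world axes, zero at the start; "torque": the same for the moment, N m; "grip_width": finger opening in m; "finger_force": force on a finger pad.
Only numpy, scipy, OpenCV 4.12 (cv2) and the standard library are available. Lean on these libraries where they do the work, as an engineer would, in place of code of your own. Each camera call takes 0.05 s, during which the arm holds its last target. There are 200 camera calls.

## Working session

There is one attempt and no reset: what is moved stays moved. The work goes in short steps, Python scripts to look and compute and a tool call to move; the robot and the scene stay as the last step left them, time stands still between calls to the robot, and variables do not carry over. Pictures are saved under pics/ and viewed, at most 10 in all, crops included, and the job is handed in when it is done.

Besides the shell and the picture viewer there is one more tool, called after "Call:" by a JSON object that holds its "method" and its "body", one argument or row to a line. play_rows: Moves the arm, as the interface text tells. Its arguments: {"type":"object","properties":{"series":{"type":"array"},"squeeze":{"type":"number"}},"required":["series"]}

```bash
mkdir -p pics
cat > h.py <<'E'
import numpy as np, cv2
from plant import telemetry, grab_frame, bot, trace, place_of
def world(p,uv,z=None,w=3):
    K=np.array(p["mtx"]);R=cv2.Rodrigues(np.array(p["rvec"],float))[0];t=np.array(p["tvec"],float).ravel()
    ray=np.linalg.inv(K)@[uv[0],uv[1],1.]
    if z is None:
        u,v=int(round(uv[0])),int(round(uv[1]));a=p["z_map"][max(v-w,0):v+w+1,max(u-w,0):u+w+1];a=a[a>0]
        return R.T@(ray*np.median(a)-t)
    c=-R.T@t;d=R.T@ray
    return c+d*(z-c[2])/d[2]
E
python3 - <<'E'
from h import *
for n in("top","side"):
    p=grab_frame(n);cv2.imwrite(f"pics/{n}0.png",p["frame"][:,:,::-1])
    for l,z in[("treadle_hinge",.137),("treadle_pad",None),("lever_pivot",.105),("lever_tip",.105),("tank",.103),("stop_block",None),("rig",0),("engine_valve",0),("spray_can",0),("piston",0),("spring_tray",0),("socket",.018)]:
        for r in place_of(p,l)[:2]:
            print(n,l,round(r["conf"],2),np.round(r["position"]),world(p,r["position"],z).round(3),world(p,r["position"]).round(3))
s=telemetry.state();print({k:np.round(s[k],3) for k in s})
E
```

```text
top treadle_hinge 0.94 [261. 260.] [0.458 0.15  0.137] [0.458 0.148 0.15 ]
top treadle_hinge 0.72 [307. 200.] [0.621 0.02  0.137] [0.634 0.022 0.052]
top treadle_pad 0.61 [261. 211.] [0.581 0.138 0.233] [0.581 0.138 0.233]
top treadle_pad 0.49 [390. 232.] [ 0.535 -0.217  0.022] [ 0.535 -0.217  0.022]
top lever_pivot 0.63 [349. 228.] [ 0.543 -0.094  0.105] [ 0.543 -0.094  0.103]
top lever_tip 0.55 [308. 225.] [0.554 0.021 0.105] [0.563 0.022 0.018]
top lever_tip 0.53 [388. 232.] [ 0.529 -0.201  0.105] [ 0.529 -0.201  0.105]
top rig 0.9 [309. 228.] [0.556 0.019 0.   ] [0.554 0.019 0.017]
top engine_valve 0.54 [410. 246.] [ 0.497 -0.277  0.   ] [ 0.496 -0.275  0.013]
top engine_valve 0.36 [441. 288.] [ 0.369 -0.361  0.   ] [ 0.369 -0.354  0.035]
top spray_can 0.7 [182. 260.] [0.474 0.396 0.   ] [0.465 0.362 0.152]
top piston 0.85 [187. 211.] [0.618 0.38  0.   ] [0.61  0.367 0.062]
top spring_tray 0.58 [440. 287.] [ 0.372 -0.359  0.   ] [ 0.372 -0.352  0.037]
top socket 0.45 [306. 200.] [0.637 0.025 0.018] [0.632 0.024 0.052]
side treadle_hinge 0.6 [254. 220.] [0.384 0.156 0.137] [0.463 
[... 703 characters left out ...]
.8 [376. 421.] [ 0.365 -0.375 -0.   ] [ 0.364 -0.377  0.003]
side socket 0.65 [371. 258.] [0.63  0.022 0.018] [0.626 0.016 0.023]
{'t': np.float64(1.3), 'joint_pos': array([ 1.078,  0.342,  1.524, -0.   ,  1.275, -0.146]), 'joint_velocities': array([-0.002,  0.001, -0.001, -0.001,  0.002, -0.001]), 'effort': array([-4.0000e-03, -4.3113e+01, -2.4447e+01,  7.1000e-02,  4.8000e-02,
       -0.0000e+00]), 'tool_pos': array([0.178, 0.494, 0.227]), 'tool_rot': array([[-0.94,  0.34,  0.  ],
       [ 0.34,  0.94,  0.  ],
       [-0.  ,  0.  , -1.  ]]), 'force': array([-0.753, -0.153, -0.042]), 'torque': array([-0.037, -0.002, -0.025]), 'finger_force': np.float64(0.0), 'grip_width': np.float64(0.091)}
```

View pics/top0.png

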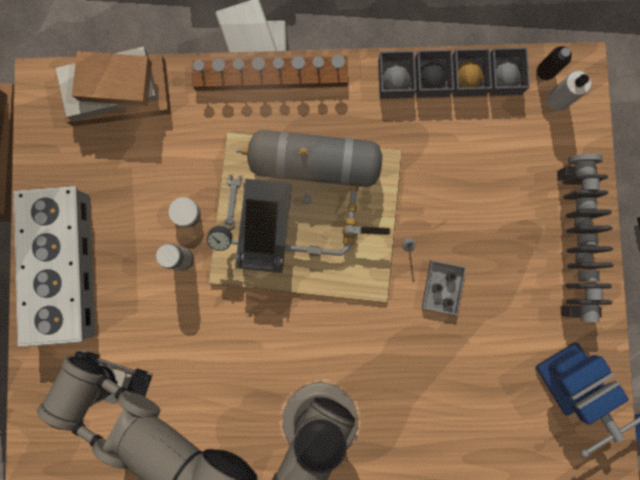

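View pics/side0.png

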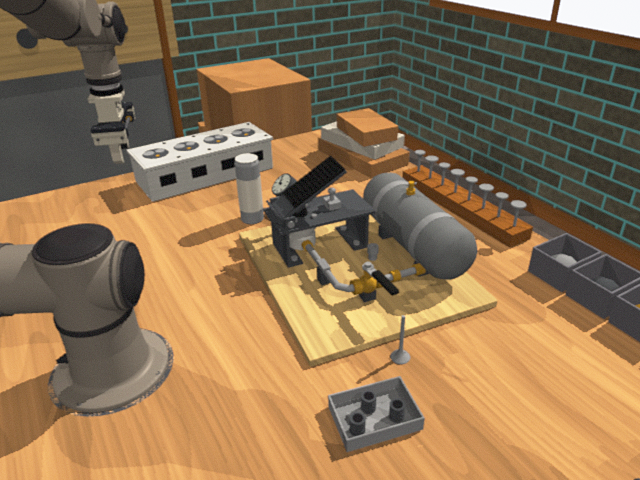

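The top view shows the rig with a slight negative yaw. The treadle is at about (262,228), the valve lever points right from (350,230) to (389,231), and the tank is at (315,158). The engine valve is at (409,244), just right of the lever tip. The side view agrees. Next I'll refine the rig pose from the depth data.

Run:
```python
from h import *
def cloud(p):
    K=np.array(p["mtx"]);R=cv2.Rodrigues(np.array(p["rvec"],float))[0];t=np.array(p["tvec"],float).ravel()
    v,u=np.indices((480,640));z=p["z_map"]
    P=np.stack([(u-K[0,2])/K[0,0]*z,(v-K[1,2])/K[1,1]*z,z],-1)
    return (P-t)@R,z>0
p=grab_frame("top");C,ok=cloud(p)
m=ok&(abs(C[...,2]-.018)<.004)&(abs(C[...,0]-.58)<.3)&(abs(C[...,1]-.02)<.35)
m=cv2.morphologyEx(m.astype(np.uint8),cv2.MORPH_OPEN,np.ones((3,3)))
n,l,st,_=cv2.connectedComponentsWithStats(m);i=1+np.argmax(st[1:,4])
print("board",cv2.minAreaRect(C[l==i][:,:2].astype(np.float32)))
T=ok&(C[...,2]>.15)&(C[...,2]<.18)&(abs(C[...,0]-.74)<.1)&(abs(C[...,1]-.02)<.22)
print("tank",cv2.minAreaRect(C[T][:,:2].astype(np.float32)),C[T].mean(0),C[T][:,2].max())
q=grab_frame("side");D,ok2=cloud(q)
for nm,A,o in(("top",C,ok),("side",D,ok2)):
    G=o&(abs(A[...,2]-.108)<.008)&(A[...,1]<-.11)&(A[...,1]>-.23)&(abs(A[...,0]-.53)<.06)
    X=A[G];f=np.polyfit(X[:,1],X[:,0],1);print(nm,"grip n",len(X),"x=a*y+b",f,"y range",X[:,1].min(),X[:,1].max(),"x at -.15",np.polyval(f,-.15),"xspread",np.percentile(X[:,0]-np.polyval(f,X[:,1]),[5,95]))
```

```text
board ((0.45693808794021606, 0.026642968878149986), (0.012628138065338135, 0.027246538549661636), 37.36886215209961)
tank ((0.7412274479866028, -0.002725541591644287), (0.35758474469184875, 0.10222115367650986), 82.23468780517578) [ 0.74055347 -0.00384139  0.16240667] 0.17997273663150812
top grip n 212 x=a*y+b [0.06636788 0.54471474] y range -0.20560062254646652 -0.11033979007466713 x at -.15 0.5347595562751746 xspread [-0.00845904  0.00884031]
side grip n 314 x=a*y+b [0.05506176 0.53513075] y range -0.20911755028975562 -0.1102747156365459 x at -.15 0.5268714893928813 xspread [-0.00712774  0.00991584]
```

Call:
{"method": "play_rows", "body": {
  "series": [
    [0, 0, -0.087, 0, 0, -0.025, 0],
    [0, 0, -0.087, 0, 0, -0.025, 0],
    [0, 0, -0.086, 0, 0, -0.025, 0],
    [0, 0, 0, -0.0147, -0.0261, 0, 0],
    [0, 0, 0, -0.0147, -0.0261, 0, 0],
    [0, 0, 0, -0.0147, -0.0261, 0, 0],
    [0, 0, 0, -0.0147, -0.0261, 0, 0],
    [0, 0, 0, -0.0147, -0.0261, 0, 0],
    [0, 0, 0, -0.0147, -0.0261, 0, 0],
    [0, 0, 0, -0.0147, -0.0261, 0, 0],
    [0, 0, 0, -0.0147, -0.0261, 0, 0],
    [0, 0, 0, -0.0147, -0.0261, 0, 0]
  ]
}}

```text
t: 2.4
tool_pos: [0.2901, 0.247, 0.3019]
tool_rot: [[-0.996, 0.086, 0.001], [0.086, 0.996, 0.0], [-0.001, 0.0, -1.0]]
force: [1.5, -0.2, 0.3]
grip_width: 0.0167
finger_force: 0.0
```

Call:
{"method": "play_rows", "body": {
  "series": [
    [0, 0, 0, -0.0147, -0.0261, 0, 0],
    [0, 0, 0, -0.0147, -0.0261, 0, 0],
    [0, 0, 0, -0.0147, -0.0261, 0, 0],
    [0, 0, 0, -0.0147, -0.0261, 0, 0],
    [0, 0, 0, -0.0147, -0.0261, 0, 0],
    [0, 0, 0, -0.0147, -0.0261, 0, 0],
    [0, 0, 0, -0.0147, -0.0261, 0, 0],
    [0, 0, 0, -0.0147, -0.0261, 0, 0],
    [0, 0, 0, -0.0147, -0.0261, 0, 0],
    [0, 0, 0, -0.0147, -0.0261, 0, 0],
    [0, 0, 0, -0.0147, -0.0261, 0, 0],
    [0, 0, 0, -0.0147, -0.0261, 0, 0]
  ]
}}

```text
t: 3.4
tool_pos: [0.4388, -0.0806, 0.3018]
tool_rot: [[-0.996, 0.087, 0.0], [0.087, 0.996, 0.0], [-0.0, 0.0, -1.0]]
force: [0.6, -0.4, 0.3]
grip_width: 0.0005
finger_force: 0.0
```

Call:
{"method": "play_rows", "body": {
  "series": [
    [0, 0, 0, -0.014, -0.027, 0, 0],
    [0, 0, 0, -0.014, -0.027, 0, 0],
    [0, 0, 0, -0.014, -0.027, 0, 0],
    [0, 0, 0, 0, 0, 0.036, 0],
    [0, 0, 0, 0, 0, 0.036, 0],
    [0, 0, 0, 0, 0, 0.036, 0],
    [0, 0, 0, 0, 0, 0.036, 0],
    [0, 0, 0, 0, 0, 0.036, 0],
    [0, 0, 0, 0, 0, 0.032, 0],
    [0, 0, 0, 0, 0, 0, 0]
  ]
}}

```text
t: 4.23
tool_pos: [0.4697, -0.1616, 0.0844]
tool_rot: [[-0.996, 0.087, -0.01], [0.087, 0.996, 0.005], [0.01, 0.004, -1.0]]
force: [-1.0, -0.4, -1.1]
grip_width: 0.0004
finger_force: 0.0
```

Run:
```python
from h import *
s=telemetry.state();print(s["tool_pos"].round(3) if hasattr(s["tool_pos"],"round") else s["tool_pos"],s["force"])
p=grab_frame("side");cv2.imwrite("pics/s1.png",cv2.resize(p["frame"][150:400,230:560,::-1],None,fx=2.2,fy=2.2))
```

```text
[ 0.47  -0.162  0.084] [-1.04837883 -0.39010294 -1.14033721]
```

View pics/s1.png

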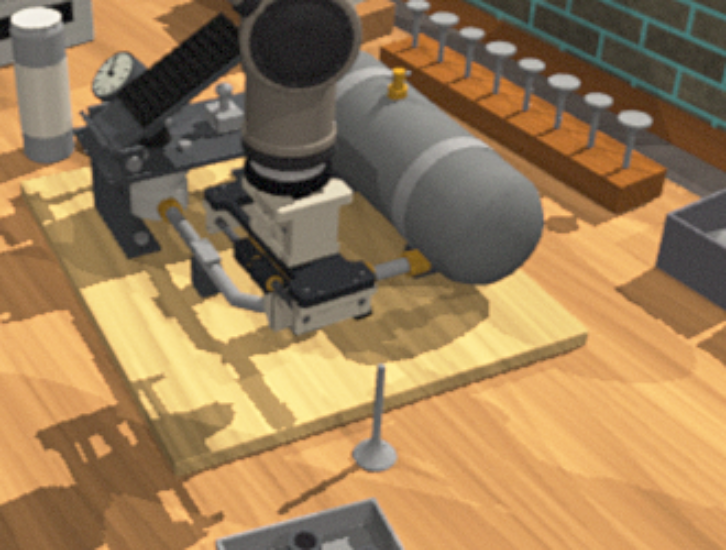

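Call:
{"method": "play_rows", "body": {
  "series": [
    [0, 0, 0, -0.017, 0.001, 0, 0],
    [0, 0, 0, -0.017, 0.001, 0, 0],
    [0, 0, 0, -0.012, -0.001, 0, 0],
    [0, 0, 0, -0.012, -0.001, 0, 0],
    [0, 0, 0, -0.009, 0.001, 0, 0],
    [0, 0, 0, -0.009, 0.001, 0, 0],
    [0, 0, 0, -0.009, 0.001, 0, 0],
    [0, 0, 0, -0.009, 0.005, 0, 0],
    [0, 0, 0, -0.009, 0.006, 0, 0],
    [0, 0, 0, -0.008, 0.006, 0, 0],
    [0, 0, 0, -0.006, 0.007, 0, 0],
    [0, 0, 0, -0.004, 0.007, 0, 0]
  ]
}}

```text
t: 5.28
tool_pos: [0.5974, -0.1409, 0.0926]
tool_rot: [[-0.996, 0.087, 0.001], [0.087, 0.996, -0.002], [-0.001, -0.002, -1.0]]
force: [-3.6, -2.8, -0.0]
grip_width: 0.0005
finger_force: 2.2
```

Run:
```python
from h import *
s=telemetry.state();print(s["tool_pos"],s["force"])
for n in("top","side"):
    p=grab_frame(n)
    for l in("lever_pivot","lever_tip"):
        for r in place_of(p,l)[:2]: print(n,l,r["conf"],r["position"],world(p,r["position"],.105))
    if n=="top":cv2.imwrite("pics/t2.png",cv2.resize(p["frame"][120:310,200:440,::-1],None,fx=3,fy=3))
```

```text
[ 0.59735543 -0.14093636  0.09257078] [-3.57541619 -2.77080484 -0.03871662]
top lever_pivot 0.89 [351.2, 228.9] [ 0.54011969 -0.10012309  0.105     ]
top lever_tip 0.75 [348.7, 228.3] [ 0.54198725 -0.09323114  0.105     ]
top lever_tip 0.58 [230.5, 199.4] [0.63229149 0.23446083 0.105     ]
side lever_pivot 0.7 [366.1, 261.2] [ 0.53922853 -0.08510315  0.105     ]
```

View pics/t2.png

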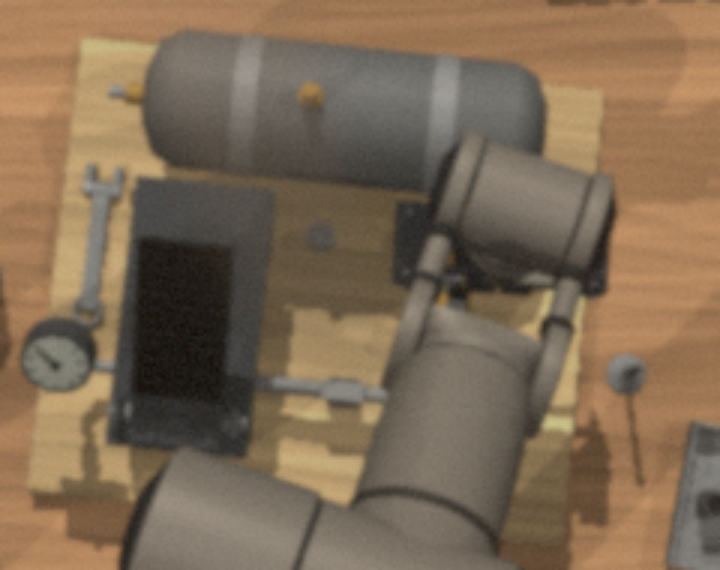

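The lever is partly turned and the arm is clear of everything. I'll keep pushing toward +y until the force shows it's on the stop.

Call:
{"method": "play_rows", "body": {
  "series": [
    [0, 0, 0, -0.003, 0.004, 0, 0],
    [0, 0, 0, -0.002, 0.004, 0, 0],
    [0, 0, 0, 0, 0.003, 0, 0],
    [0, 0, 0, 0, 0, 0, 0]
  ]
}}

```text
t: 5.92
tool_pos: [0.6009, -0.1353, 0.0904]
tool_rot: [[-0.996, 0.087, -0.004], [0.087, 0.996, -0.009], [0.003, -0.01, -1.0]]
force: [-11.8, -23.6, 4.8]
grip_width: 0.0008
finger_force: 12.5
```

Call:
{"method": "play_rows", "body": {
  "series": [
    [0, 0, 0, 0, 0.003, 0, 0],
    [0, 0, 0, 0, 0, 0, 0]
  ]
}}

```text
t: 6.08
tool_pos: [0.6009, -0.1352, 0.0905]
tool_rot: [[-0.996, 0.087, -0.004], [0.088, 0.996, -0.013], [0.002, -0.013, -1.0]]
force: [-13.9, -32.9, 4.4]
grip_width: 0.0006
finger_force: 17.4
```

Call:
{"method": "play_rows", "body": {
  "series": [
    [0, 0, 0, 0, 0.003, 0, 0],
    [0, 0, 0, 0, 0, 0, 0]
  ]
}}

```text
t: 6.25
tool_pos: [0.6009, -0.135, 0.0906]
tool_rot: [[-0.996, 0.088, -0.004], [0.088, 0.996, -0.017], [0.002, -0.017, -1.0]]
force: [-15.1, -43.2, 4.1]
grip_width: 0.0005
finger_force: 22.4
```

Call:
{"method": "play_rows", "body": {
  "series": [
    [0, 0, 0, 0, -0.02, 0, 0],
    [0, 0, 0, 0, -0.02, 0, 0],
    [0, 0, 0, 0, 0, -0.036, 0],
    [0, 0, 0, 0, 0, -0.036, 0],
    [0, 0, 0, 0.02, 0, -0.036, 0],
    [0, 0, 0, 0.03, 0, -0.036, 0],
    [0, 0, 0, 0.03, 0, -0.036, 0],
    [0, 0, 0, 0.03, 0, -0.025, 0],
    [0, 0, 0, 0, 0, 0, 0]
  ]
}}

```text
t: 7.0
tool_pos: [0.4953, -0.1543, 0.2933]
tool_rot: [[-0.996, 0.087, 0.008], [0.087, 0.996, -0.004], [-0.008, -0.003, -1.0]]
force: [1.8, -0.3, -0.2]
grip_width: 0.0004
finger_force: 0.0
```

Run:
```python
from h import *
for n in("top","side","wrist"):
    p=grab_frame(n)
    for l,z in(("lever_pivot",.105),("lever_tip",.105),("treadle_pad",.231),("treadle_hinge",.137)):
        for r in place_of(p,l)[:2]: print(n,l,round(r["conf"],2),np.round(r["position"]),world(p,r["position"],z).round(3),world(p,r["position"]).round(3))
    if n=="side":cv2.imwrite("pics/s3.png",cv2.resize(p["frame"][140:340,230:500,::-1],None,fx=2.9,fy=2.9))
```

```text
top lever_pivot 0.91 [347. 230.] [ 0.537 -0.089  0.105] [ 0.508 -0.075  0.401]
top lever_tip 0.53 [353. 192.] [ 0.642 -0.107  0.105] [ 0.642 -0.107  0.105]
top treadle_pad 0.83 [260. 212.] [0.578 0.14  0.231] [0.579 0.14  0.229]
top treadle_pad 0.27 [184. 260.] [0.46  0.338 0.231] [0.466 0.36  0.128]
top treadle_hinge 0.57 [261. 258.] [0.465 0.15  0.137] [0.464 0.148 0.155]
side lever_pivot 0.56 [366. 266.] [ 0.528 -0.101  0.105] [ 0.528 -0.1    0.104]
side lever_tip 0.9 [412. 256.] [ 0.637 -0.122  0.105] [ 0.656 -0.099  0.085]
side lever_tip 0.58 [395. 360.] [ 0.415 -0.354  0.105] [ 0.479 -0.278  0.006]
side treadle_pad 0.64 [327. 167.] [0.578 0.142 0.231] [0.576 0.14  0.232]
side treadle_hinge 0.33 [331. 208.] [0.569 0.111 0.137] [0.575 0.121 0.131]
wrist lever_pivot 0.64 [387. 258.] [ 0.535 -0.099  0.105] [ 0.533 -0.1    0.11 ]
```

View pics/s3.png

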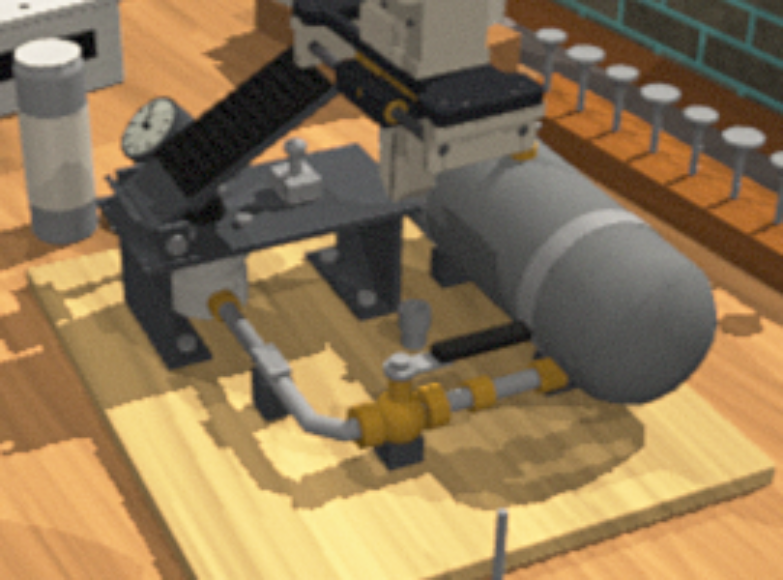

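The lever's grip, (430,355) to (525,330), is parallel to the pipe, so the valve is open against its stop. Next I'll move over the treadle and tilt the tool by 20 degrees.

Call:
{"method": "play_rows", "body": {
  "series": [
    [0, 0, 0, -0.0048, 0.0335, 0, 0],
    [0, 0, 0, -0.0048, 0.0335, 0, 0],
    [0, 0, 0, -0.0048, 0.0335, 0, 0],
    [0, 0, 0, -0.0048, 0.0335, 0, 0],
    [0, 0, 0, -0.0048, 0.0335, 0, 0],
    [0, 0, 0, -0.0048, 0.0335, 0, 0],
    [0, 0, 0, -0.0048, 0.0335, 0, 0],
    [0, 0, 0, -0.0048, 0.0335, 0, 0],
    [0, 0, 0, -0.0048, 0.0335, 0, 0],
    [0, -0.117, 0, 0, 0, 0, 0],
    [0, -0.117, 0, 0, 0, 0, 0],
    [0, -0.116, 0, 0, 0, 0, 0]
  ]
}}

```text
t: 8.75
tool_pos: [0.5667, 0.1432, 0.2865]
tool_rot: [[-0.934, 0.085, 0.347], [0.08, 0.996, -0.029], [-0.348, 0.001, -0.938]]
force: [0.0, 0.5, 0.1]
grip_width: 0.0004
finger_force: 0.0
```

Call:
{"method": "play_rows", "body": {
  "series": [
    [0, 0, 0, 0, 0, 0, 0],
    [0, 0, 0, 0, 0, 0, 0]
  ]
}}

```text
t: 8.92
tool_pos: [0.5646, 0.1425, 0.287]
tool_rot: [[-0.937, 0.086, 0.339], [0.081, 0.996, -0.029], [-0.34, -0.0, -0.94]]
force: [0.2, -0.1, 0.1]
grip_width: 0.0005
finger_force: 0.0
```

Call:
{"method": "play_rows", "body": {
  "series": [
    [0, 0, 0, 0.003, 0, 0.012, 0],
    [0, 0, 0, 0.003, 0, 0.012, 0],
    [0, 0, 0, 0.003, 0, 0.012, 0],
    [0, 0, 0, 0.001, 0, 0.006, 0],
    [0, 0, 0, 0, 0, 0, 0],
    [0, 0, 0, 0, 0, 0, 0]
  ]
}}

```text
t: 9.42
tool_pos: [0.5721, 0.1415, 0.2443]
tool_rot: [[-0.936, 0.088, 0.341], [0.082, 0.996, -0.03], [-0.342, 0.0, -0.94]]
force: [-0.1, -0.8, 0.1]
grip_width: 0.0007
finger_force: 0.0
```

Call:
{"method": "play_rows", "body": {
  "series": [
    [0, 0, 0, 0, 0, 0.004, 0],
    [0, 0, 0, 0, 0, 0.004, 0],
    [0, 0, 0, 0, 0, 0, 0]
  ]
}}

```text
t: 9.67
tool_pos: [0.5738, 0.1415, 0.236]
tool_rot: [[-0.936, 0.087, 0.341], [0.082, 0.996, -0.03], [-0.342, -0.0, -0.94]]
force: [0.4, 0.6, -0.5]
grip_width: 0.0001
finger_force: 0.0
```

Call:
{"method": "play_rows", "body": {
  "series": [
    [0, 0, 0, -0.001, 0, 0.004, 0],
    [0, 0, 0, -0.001, 0, 0.004, 0],
    [0, 0, 0, -0.001, 0, 0.003, 0],
    [0, 0, 0, 0, 0, 0, 0]
  ]
}}

```text
t: 10.0
tool_pos: [0.5807, 0.1409, 0.2274]
tool_rot: [[-0.936, 0.087, 0.342], [0.081, 0.996, -0.03], [-0.344, 0.0, -0.939]]
force: [-4.4, -1.3, 6.1]
grip_width: 0.0007
finger_force: 3.5
```

Call:
{"method": "play_rows", "body": {
  "series": [
    [0, 0, 0, -0.001, 0, 0.003, 0],
    [0, 0, 0, -0.001, 0, 0.003, 0],
    [0, 0, 0, 0, 0, 0, 0]
  ]
}}

```text
t: 10.25
tool_pos: [0.5842, 0.1405, 0.2223]
tool_rot: [[-0.936, 0.087, 0.342], [0.081, 0.996, -0.03], [-0.343, -0.0, -0.939]]
force: [-4.9, -0.5, 5.0]
grip_width: 0.0003
finger_force: 3.8
```

Call:
{"method": "play_rows", "body": {
  "series": [
    [0, 0, 0, -0.001, 0, 0.003, 0],
    [0, 0, 0, -0.001, 0, 0.003, 0],
    [0, 0, 0, 0, 0, 0, 0]
  ]
}}

```text
t: 10.5
tool_pos: [0.5876, 0.14, 0.217]
tool_rot: [[-0.936, 0.087, 0.34], [0.081, 0.996, -0.03], [-0.342, -0.001, -0.94]]
force: [-6.1, -1.8, 6.4]
grip_width: 0.0004
finger_force: 4.0
```

Call:
{"method": "play_rows", "body": {
  "series": [
    [0, 0, 0, -0.001, 0, 0.003, 0],
    [0, 0, 0, 0, 0, 0, 0]
  ]
}}

```text
t: 10.67
tool_pos: [0.5892, 0.1399, 0.2144]
tool_rot: [[-0.937, 0.087, 0.34], [0.081, 0.996, -0.03], [-0.341, -0.001, -0.94]]
force: [-6.8, -0.8, 5.8]
grip_width: 0.0006
finger_force: 4.2
```

Call:
{"method": "play_rows", "body": {
  "series": [
    [0, 0, 0, 0, 0, 0.003, 0],
    [0, 0, 0, 0, 0, 0, 0]
  ]
}}

```text
t: 10.83
tool_pos: [0.5905, 0.1397, 0.2119]
tool_rot: [[-0.936, 0.087, 0.341], [0.081, 0.996, -0.03], [-0.342, -0.001, -0.94]]
force: [-6.2, -2.2, 6.6]
grip_width: 0.0003
finger_force: 4.4
```

Call:
{"method": "play_rows", "body": {
  "series": [
    [0, 0, 0, 0, 0, 0.003, 0],
    [0, 0, 0, 0, 0, 0, 0]
  ]
}}

```text
t: 11.0
tool_pos: [0.5918, 0.1395, 0.2094]
tool_rot: [[-0.936, 0.087, 0.341], [0.081, 0.996, -0.031], [-0.343, -0.001, -0.939]]
force: [-5.9, -3.3, 7.4]
grip_width: 0.0004
finger_force: 4.8
```

Call:
{"method": "play_rows", "body": {
  "series": [
    [0, 0, 0, 0, 0, 0.003, 0],
    [0, 0, 0, 0, 0, 0, 0]
  ]
}}

```text
t: 11.17
tool_pos: [0.5931, 0.1394, 0.2069]
tool_rot: [[-0.936, 0.087, 0.342], [0.081, 0.996, -0.031], [-0.344, -0.001, -0.939]]
force: [-5.1, -1.5, 9.9]
grip_width: 0.0004
finger_force: 5.2
```

Call:
{"method": "play_rows", "body": {
  "series": [
    [0, 0, 0, 0, 0, 0.003, 0],
    [0, 0, 0, 0, 0, 0, 0]
  ]
}}

```text
t: 11.33
tool_pos: [0.5944, 0.1392, 0.2044]
tool_rot: [[-0.935, 0.087, 0.343], [0.081, 0.996, -0.031], [-0.344, -0.001, -0.939]]
force: [-5.5, -3.6, 10.0]
grip_width: 0.0003
finger_force: 5.5
```

Call:
{"method": "play_rows", "body": {
  "series": [
    [0, 0, 0, 0, 0, 0.003, 0],
    [0, 0, 0, 0, 0, 0, 0]
  ]
}}

```text
t: 11.5
tool_pos: [0.5957, 0.1391, 0.2019]
tool_rot: [[-0.935, 0.087, 0.344], [0.081, 0.996, -0.031], [-0.345, -0.001, -0.939]]
force: [-5.9, -2.9, 10.8]
grip_width: 0.0004
finger_force: 5.7
```

Call:
{"method": "play_rows", "body": {
  "series": [
    [0, 0, 0, 0, 0, 0.003, 0],
    [0, 0, 0, 0, 0, 0, 0]
  ]
}}

```text
t: 11.67
tool_pos: [0.5969, 0.1389, 0.1992]
tool_rot: [[-0.935, 0.087, 0.344], [0.081, 0.996, -0.031], [-0.345, -0.001, -0.938]]
force: [-5.9, -4.4, 10.7]
grip_width: -0.0002
finger_force: 5.9
```

Call:
{"method": "play_rows", "body": {
  "series": [
    [0, 0, 0, 0, 0, 0.003, 0],
    [0, 0, 0, 0, 0, 0, 0]
  ]
}}

```text
t: 11.83
tool_pos: [0.5978, 0.1388, 0.1972]
tool_rot: [[-0.935, 0.087, 0.344], [0.081, 0.996, -0.031], [-0.346, -0.001, -0.938]]
force: [-9.5, -3.9, 14.5]
grip_width: 0.0004
finger_force: 8.2
```

Call:
{"method": "play_rows", "body": {
  "series": [
    [0, 0, 0, 0, 0, 0.003, 0],
    [0, 0, 0, 0, 0, 0, 0]
  ]
}}

```text
t: 12.0
tool_pos: [0.5982, 0.1388, 0.1965]
tool_rot: [[-0.935, 0.087, 0.345], [0.081, 0.996, -0.031], [-0.347, -0.001, -0.938]]
force: [-18.8, -6.2, 30.1]
grip_width: 0.0006
finger_force: 16.5
```

The force has jumped to about 35 N and the travel has stopped, so the treadle is on the bolt with roughly 20 N. I'll hold it there for 2 s.

Call:
{"method": "play_rows", "body": {
  "series": [
    [0, 0, 0, 0, 0, 0, 0],
    [0, 0, 0, 0, 0, 0, 0],
    [0, 0, 0, 0, 0, 0, 0],
    [0, 0, 0, 0, 0, 0, 0],
    [0, 0, 0, 0, 0, 0, 0],
    [0, 0, 0, 0, 0, 0, 0],
    [0, 0, 0, 0, 0, 0, 0],
    [0, 0, 0, 0, 0, 0, 0],
    [0, 0, 0, 0, 0, 0, 0],
    [0, 0, 0, 0, 0, 0, 0],
    [0, 0, 0, 0, 0, 0, 0],
    [0, 0, 0, 0, 0, 0, 0]
  ]
}}

```text
t: 13.0
tool_pos: [0.5982, 0.1388, 0.1965]
tool_rot: [[-0.934, 0.087, 0.345], [0.081, 0.996, -0.031], [-0.347, -0.001, -0.938]]
force: [-19.4, -5.2, 29.1]
grip_width: 0.0005
finger_force: 16.3
```

Call:
{"method": "play_rows", "body": {
  "series": [
    [0, 0, 0, 0, 0, 0, 0],
    [0, 0, 0, 0, 0, 0, 0],
    [0, 0, 0, 0, 0, 0, 0],
    [0, 0, 0, 0, 0, 0, 0],
    [0, 0, 0, 0, 0, 0, 0],
    [0, 0, 0, 0, 0, 0, 0],
    [0, 0, 0, 0, 0, 0, 0],
    [0, 0, 0, 0, 0, 0, 0],
    [0, 0, 0, 0, 0, 0, 0],
    [0, 0, 0, 0, 0, 0, 0],
    [0, 0, 0, 0, 0, 0, 0],
    [0, 0, 0, 0, 0, 0, 0]
  ]
}}

```text
t: 14.0
tool_pos: [0.5982, 0.1388, 0.1965]
tool_rot: [[-0.934, 0.087, 0.345], [0.081, 0.996, -0.031], [-0.347, -0.001, -0.938]]
force: [-19.5, -4.6, 27.8]
grip_width: 0.0003
finger_force: 16.3
```

Call:
{"method": "play_rows", "body": {
  "series": [
    [0, 0, 0, 0, 0, -0.003, 0],
    [0, 0, 0, 0, 0, -0.003, 0],
    [0, 0, 0, 0, 0, -0.003, 0],
    [0, 0, 0, 0, 0, -0.003, 0],
    [0, 0, 0, 0, 0, -0.003, 0],
    [0, 0, 0, 0, 0, -0.003, 0],
    [0, 0, 0, 0, 0, -0.003, 0],
    [0, 0, 0, 0, 0, -0.003, 0],
    [0, 0, 0, 0.001, 0, -0.003, 0],
    [0, 0, 0, 0.001, 0, -0.003, 0],
    [0, 0, 0, 0.001, 0, -0.003, 0],
    [0, 0, 0, 0.001, 0, -0.003, 0]
  ]
}}

```text
t: 15.0
tool_pos: [0.5821, 0.1408, 0.2254]
tool_rot: [[-0.936, 0.087, 0.342], [0.081, 0.996, -0.03], [-0.344, 0.0, -0.939]]
force: [-3.8, -0.4, 6.9]
grip_width: 0.0004
finger_force: 3.5
```

Call:
{"method": "play_rows", "body": {
  "series": [
    [0, 0, 0, 0.001, 0, -0.003, 0],
    [0, 0, 0, 0.001, 0, -0.003, 0],
    [0, 0, 0, 0.001, 0, -0.003, 0],
    [0, 0, 0, 0.001, 0, -0.003, 0],
    [0, 0, 0, 0.001, 0, -0.003, 0],
    [0, 0, 0, 0.001, 0, -0.003, 0],
    [0, 0, 0, 0, 0, -0.003, 0],
    [0, 0, 0, 0, 0, -0.003, 0]
  ]
}}

```text
t: 15.67
tool_pos: [0.5683, 0.142, 0.2451]
tool_rot: [[-0.936, 0.087, 0.341], [0.081, 0.996, -0.03], [-0.343, -0.0, -0.939]]
force: [0.1, -0.3, -1.0]
grip_width: 0.0007
finger_force: 0.0
```

The treadle is up. Now I'll rise, straighten the tool and go to the left side of the open lever.

Call:
{"method": "play_rows", "body": {
  "series": [
    [0, 0, 0, 0, 0, -0.02, 0],
    [0, 0.117, 0, 0, 0, -0.018, 0],
    [0, 0.117, 0, 0, 0, -0.018, 0],
    [0, 0.116, 0, 0, 0, -0.018, 0],
    [0, 0, 0, -0.011, -0.0323, 0, 0],
    [0, 0, 0, -0.011, -0.0323, 0, 0],
    [0, 0, 0, -0.011, -0.0323, 0, 0],
    [0, 0, 0, -0.011, -0.0323, 0, 0],
    [0, 0, 0, -0.011, -0.0323, 0, 0],
    [0, 0, 0, -0.011, -0.0323, 0, 0],
    [0, 0, 0, 0, 0, 0, 0],
    [0, 0, 0, 0, 0, 0, 0]
  ]
}}

```text
t: 16.67
tool_pos: [0.5989, -0.0571, 0.3133]
tool_rot: [[-0.996, 0.091, 0.022], [0.091, 0.996, -0.002], [-0.022, -0.0, -1.0]]
force: [0.1, 0.2, -1.0]
grip_width: 0.0004
finger_force: 0.0
```

Run:
```python
from h import *
p=grab_frame("side");cv2.imwrite("pics/s4.png",cv2.resize(p["frame"][100:340,230:500,::-1],None,fx=2.4,fy=2.4))
for q in(p,grab_frame("top")):
    for l,z in(("treadle_pad",.231),("lever_tip",.105)):
        for r in place_of(q,l)[:1]: print(l,r["conf"],world(q,r["position"],z))
```

```text
treadle_pad 0.71 [0.57990495 0.15163902 0.231     ]
lever_tip 0.57 [ 0.65383357 -0.10641092  0.105     ]
treadle_pad 0.66 [0.58258847 0.13667347 0.231     ]
lever_tip 0.62 [0.60114053 0.14857043 0.105     ]
```

View pics/s4.png

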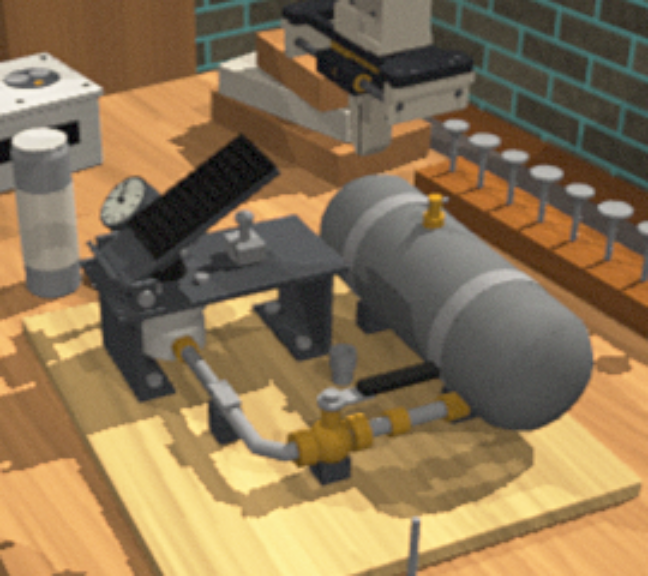

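The treadle is fully up, the lever is still in line with the pipe, and the gripper is hovering beside it. I'll descend and swing the lever shut.

Call:
{"method": "play_rows", "body": {
  "series": [
    [0, 0.02, 0, 0, 0, 0.032, 0],
    [0, 0, 0, 0, 0, 0.032, 0],
    [0, 0, 0, 0, 0, 0.032, 0],
    [0, 0, 0, 0, 0, 0.032, 0],
    [0, 0, 0, 0, 0, 0.032, 0],
    [0, 0, 0, 0, 0, 0.032, 0],
    [0, 0, 0, 0, 0, 0.031, 0],
    [0, 0, 0, 0, 0, 0, 0],
    [0, 0, 0, 0, 0, 0, 0]
  ]
}}

```text
t: 17.72
tool_pos: [0.5993, -0.0547, 0.0902]
tool_rot: [[-0.996, 0.087, 0.0], [0.087, 0.996, -0.0], [-0.0, -0.0, -1.0]]
force: [0.2, 0.2, 0.8]
grip_width: 0.0004
finger_force: 0.0
```

Call:
{"method": "play_rows", "body": {
  "series": [
    [0, 0, 0, -0.001, -0.011, 0, 0],
    [0, 0, 0, -0.001, -0.01, 0, 0],
    [0, 0, 0, -0.003, -0.011, 0, 0],
    [0, 0, 0, -0.003, -0.011, 0, 0],
    [0, 0, 0, 0.001, -0.011, 0, 0],
    [0, 0, 0, 0.002, -0.011, 0, 0],
    [0, 0, 0, 0.002, -0.01, 0, 0],
    [0, 0, 0, 0.007, -0.01, 0, 0],
    [0, 0, 0, 0.007, -0.009, 0, 0],
    [0, 0, 0, 0.008, -0.009, 0, 0],
    [0, 0, 0, 0.009, -0.006, 0, 0],
    [0, 0, 0, 0.009, -0.005, 0, 0]
  ]
}}

```text
t: 18.72
tool_pos: [0.5548, -0.1675, 0.093]
tool_rot: [[-0.996, 0.089, 0.009], [0.089, 0.996, -0.002], [-0.009, -0.001, -1.0]]
force: [4.2, 3.4, 0.5]
grip_width: 0.0001
finger_force: 2.1
```

Call:
{"method": "play_rows", "body": {
  "series": [
    [0, 0, 0, 0.006, -0.001, 0, 0],
    [0, 0, 0, 0.004, 0, 0, 0],
    [0, 0, 0, 0, 0, 0, 0]
  ]
}}

```text
t: 18.97
tool_pos: [0.5484, -0.1685, 0.0933]
tool_rot: [[-0.996, 0.09, 0.017], [0.09, 0.996, -0.005], [-0.018, -0.004, -1.0]]
force: [16.1, -1.2, -6.3]
grip_width: 0.0008
finger_force: 8.0
```

Call:
{"method": "play_rows", "body": {
  "series": [
    [0, 0, 0, 0.004, 0, 0, 0],
    [0, 0, 0, 0, 0, 0, 0]
  ]
}}

```text
t: 19.13
tool_pos: [0.5482, -0.1686, 0.0936]
tool_rot: [[-0.996, 0.09, 0.025], [0.09, 0.996, -0.007], [-0.026, -0.005, -1.0]]
force: [29.8, 0.1, -14.5]
grip_width: 0.0004
finger_force: 14.3
```

The lever is on the shut stop. I'll back off, rise and check.

Call:
{"method": "play_rows", "body": {
  "series": [
    [0, 0, 0, -0.015, 0, 0, 0],
    [0, 0, 0, -0.02, 0, 0, 0],
    [0, 0, 0, -0.005, 0, 0, 0],
    [0, 0, 0, 0, 0, -0.036, 0],
    [0, 0, 0, 0, 0, -0.036, 0],
    [0, 0, 0, 0, 0, -0.036, 0],
    [0, 0, 0, 0, 0, -0.036, 0],
    [0, 0, 0, 0.02, 0, -0.036, 0],
    [0, 0, 0, 0.03, 0, -0.036, 0],
    [0, 0, 0, 0.03, 0, 0, 0],
    [0, 0, 0, 0.03, 0, 0, 0],
    [0, 0, 0, 0, 0, 0, 0]
  ]
}}

```text
t: 20.13
tool_pos: [0.4673, -0.1591, 0.304]
tool_rot: [[-0.996, 0.089, 0.002], [0.089, 0.996, -0.002], [-0.002, -0.001, -1.0]]
force: [0.7, -0.3, 0.4]
grip_width: 0.0006
finger_force: 0.0
```

Run:
```python
from h import *
p=grab_frame("side");cv2.imwrite("pics/s5.png",cv2.resize(p["frame"][140:440,230:560,::-1],None,fx=2,fy=2))
for q in(p,grab_frame("top")):
    for l in("lever_pivot","lever_tip"):
        for r in place_of(q,l)[:1]: print(l,r["conf"],world(q,r["position"],.105))
```

```text
lever_pivot 0.77 [ 0.5290656  -0.09695325  0.105     ]
lever_tip 0.97 [ 0.51990516 -0.20837053  0.105     ]
lever_pivot 0.73 [ 0.53847179 -0.08894688  0.105     ]
```

View pics/s5.png

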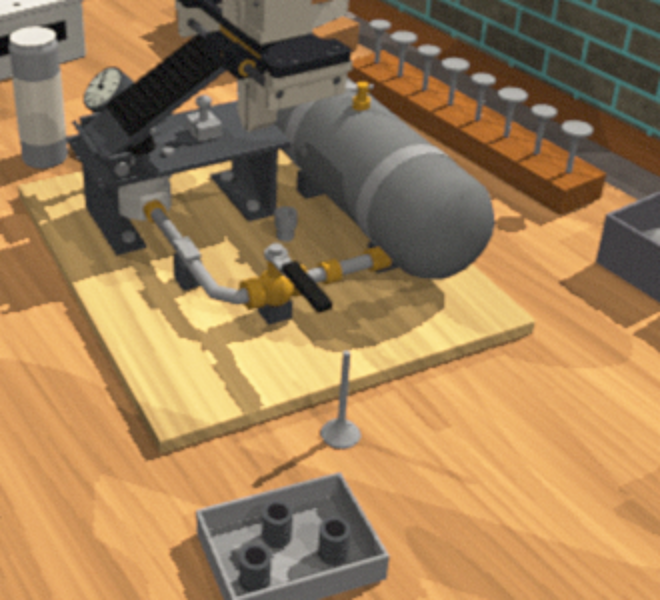

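The lever is square across the pipe, from (278,255) to (325,300). The treadle is up, nothing on the bench has moved, and the arm is clear.

```bash
python3 -c "
from plant import bot
print(bot.hand_in())"
```

```text
the job is handed in; nothing more can be done
None
```

I handed the job in, and the hand-in returned no verdict. I opened the supply valve fully and pressed the treadle onto its stop bolt with about 20 N (estimated). I held it for 2 s, eased it up with the air still on, and shut the valve again. No bystander I could see had moved.

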